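# Set a finished spindle under the inspection lamp

### The arm

A 7-joint arm with a two-finger parallel gripper is mounted at the origin on the work surface. World frame = base frame: x ahead of the robot, y to its left, z up, the work surface at z = 0. Lengths are in m, angles in rad, forces in N, time in s.
With the tool pointing down it reaches from about 0.35 to 0.9 m from the base axis. Payload 8.1 kg.
Tool frame: the origin (TCP) lies at the very end of the fingers, on their centre line; the grasp point (between the pads) lies 19 mm behind it; z points along the fingers, y is the line along which they close (so a half turn about z gives the same grasp; the last joint's range is limited). The gripper opens to 92 mm and grips with 3 to 60 N. Pads are 19 mm wide; open, the fingers measure 130 mm over their backs; the gripper's body (75 mm by 190 mm) begins 47 mm behind the grasp point.
Start: joints at [1.118, 0.434, 0.025, 1.573, -0.012, 1.134, -0.075], TCP at [0.214, -0.587, 0.227] pointing down, gripper open.
Joint ranges: [-2.62, 2.62], [-0.44, 2.09], [-1.27, 1.32], [0.08, 2.57], [-1.32, 4.46], [0.12, 2], [-2.74, 2.74]. Speed limits (rad/s): [2.22, 2.22, 3.01, 3.01, 3.14, 3.14, 3.14].

### API

Orientations are given as a rotation vector (axis times angle).
In Python, from cell import observe, get_image, sign_off, find_in, trace, place_of gives the robot as it stands. The module is installed in compiled form; this text tells all that it offers.
- The arm moves only by the shell command python3 -m handwheel 'ROWS' [OPENING] [FORCE]. ROWS is JSON, a list of rows, each a list of 6 numbers: the shift along the tool's x, y, z each as a share of 0.02 m, from -1 to 1, then the turn, a rotation vector about the tool's x, y, z each as a share of 4 degrees, from -1 to 1. A call has 1 to 8 rows; each row shifts and turns the commanded pose from where the row before left it, along the tool's axes as they then stand; what a row does not reach is not made up. A row lasts 1/12 s, in which the tool goes at most 41.7 mm and 7.16 degrees, less where a joint would pass 70% of its speed; a pose out of reach is approached as far as the arm can. A call with a number of a shift or a turn outside -1 to 1 is refused whole. A call with a gripper value outside its range is refused whole. OPENING is the opening, from 0 (shut) to 1 (fully open), set as the call begins (- or left out, the last holds). The fingers move at their own pace and stop on an object; FORCE is the grip in N (left out, the last holds). Time passes only in rows, so rows that do not move let the fingers close. It gives the time, the measured TCP pose, the force, the opening and the grip force at its end, in the units of the state.
- observe(): the state, without advancing time (a new reading comes with each control period).
- get_image(name): name is "scene" or "side" or "wrist"; returns a dict with "image" (384x512x3 uint8, red, green, blue), "fx", "fy", "cx", "cy" (pixels), "position" and "orientation" of the camera in the world. Camera axes: x right, y down, z forward; pixel columns grow to the right and rows downward; lengths in m; the calibration is good to about 2 mm. A picture is of the moment at which its call begins. There is no depth.
- sign_off(): hands the job in; it is judged then, once.
Trained networks look in the newest picture that a camera, given by its name, has taken for a name from the list of things; names that differ only in an ending like _2 or _b are one class to them, and where a whole thing is asked for, a point or a joint stands for the part that bears it (a point fixed in the world has none). Each returns a list of dicts, best first, with "score" (0 to 1); they miss things now and then, are a little off and sometimes report something else, mostly with a low value. They report only what shows in the picture. A call takes as long as a camera call. They do not tell look-alikes from the thing itself.
- find_in(label, camera): "rect" ([centre column, centre row, width, height] as shares, 0 to 1, of the picture: columns of its width, rows of its height, round what is visible of it).
- trace(label, camera): "region" (384x512 bool, what is visible of it) and "rect" ([centre column, centre row, width, height] as shares, 0 to 1, of the picture: columns of its width, rows of its height, round what is visible of it).
- place_of(label, camera): "point" ([column, row] as shares, 0 to 1, of the picture: columns of its width, rows of its height: a listed point, or the origin of a listed thing).
The state is a dict: "clock": time; "joints": joint angles; "dq": joint speeds; "joint_efforts": joint torques, N m; "position": TCP position; "ee_rot": TCP orientation; "force": force on the tool from outside, world axes, zero at the start; "ft_torque": the same for the moment, N m; "width": opening from 0.0 (shut) to 1.0 (fully open); "gripper_force": force on a finger pad.
Only numpy, scipy, OpenCV 4.12 (cv2) and the standard library are available. Lean on these libraries where they do the work, as an engineer would, in place of code of your own. Each camera call takes 0.05 s, during which the arm holds its last target. There are 200 camera calls.

### The job

Take the spindle that leans in the sloping wooden rest and stand it upright in the holder cup, lowering it to the cup's floor rather than dropping it. Then turn and tip the lamp's light panel so that it shines straight at the spindle's head, and let go. Leave the tape roll and the steel dumbbell part where they are.

Things in the scene. Friction and masses are not known exactly. Their poses are not given: they have to be found in the camera images.
- spindle: loose aluminium spindle, about 0.3 kg, 124 mm long: round stem 22 mm thick, 100 mm long, under a round head 40 mm across and 24 mm tall (grip its rim). Origin: centre of the stem's free end; z runs along the stem to the head. At the start it leans 0.45 rad (26 degrees) from vertical in the rest, head up towards the rest's -x; the head and last 8 mm of stem stick out past the trough
- spindle_head (a point): centre of the spindle's head, 112 mm from its free end along its axis
- rest: fixed sloping rest: base plate 150 x 75 mm and a wooden trough 50 mm wide, open above and at its upper end, walls reaching 78 mm up along the stem. Origin: centre of the underside. The trough rises to -x of the rest, 26 degrees from vertical; the stem's end stands at x 35, z 32 mm. Draw the spindle out along its own axis, then up
- cup: fixed round holder cup of grey plastic, 44 mm outside and 34 mm inside diameter, rim 75 mm high, inner floor 8 mm above the bench, on a foot disc 84 mm across. Origin: centre of its underside on the bench; axis vertical (z)
- lamp: round foot (140 mm across) of the inspection lamp, fixed to the bench. Origin: centre of its underside; the swivel axis is the vertical through it. With both joints at 0 the light faces -x of this frame
- swivel (a joint): swivel angle of the lamp's steel yoke about the vertical, rad, counter-clockwise from above positive, -1.6 to 1.6; stays where it is left (friction about 0.12 N m)
- tilt (a joint): tilt of the light panel in the yoke, rad, about a level axis (the panel's y) through its centre, 250 mm above the bench on the swivel axis; 0 upright, positive tips the top edge forward so that the light points downward, -0.5 to 1.0; stays where left (friction 0.15 N m). The yoke's arms stand beside the panel's ends, 244 mm over the clamp knobs, 267 mm high
- light_centre (a point): centre of the light panel, a black slab 190 mm wide (y), 100 mm tall (z) and 14 mm thick (x), with the white light on its -x face and thin ribs on the lower back; it shines along -x of this frame. Its z axis points to the panel's top edge, 50 mm from the centre; that edge is free and can be pinched across its thickness
- tape: bystander: cardboard tape roll lying flat, 104 mm across, 48 mm tall; origin centre of underside
- dumbbell: bystander: steel dumbbell-shaped part standing upright, 100 mm tall, 72 mm across; origin centre of underside
Things that resemble listed ones, but are neither listed nor needed, are in the scene too. What is meant by the cup is not blue or orange, and is the larger of those in its own colour.

How it is judged:
On the way, in this order (a step that is already met when the one before it is completed fails the run):
1. the spindle stands in the cup on its floor, let go (z of spindle in the frame of cup between 0.002 and 0.016 m and horizontal distance between spindle and cup below 0.012 m and angle between spindle's own z axis and vertical below 0.25 rad and contact force between the fingers and spindle below 0.1 N), for 0.2 s.
2. the light points at the spindle's head (x of spindle_head in the frame of light_centre below -0.1 m and y of spindle_head in the frame of light_centre between -0.025 and 0.025 m and z of spindle_head in the frame of light_centre between -0.025 and 0.025 m and z of spindle in the frame of cup between 0.002 and 0.016 m and horizontal distance between spindle and cup below 0.012 m and angle between spindle's own z axis and vertical below 0.25 rad), for 0.2 s.
At the end, for the whole second after the job is handed in: The spindle stands free and at rest in the cup, its end within 8 mm of the cup's floor and 12 mm of its axis, leaning under 0.25 rad; the line straight out of the light panel's centre passes the centre of the spindle's head within 25 mm sideways and up or down; the lamp is still (all of step 2 and linear speed of spindle below 0.02 m/s and contact force between the fingers and spindle below 0.1 N and velocity of joint swivel between -0.03 and 0.03 rad/s and velocity of joint tilt between -0.03 and 0.03 rad/s); the robot touches nothing.
It fails at once if the tape roll is pushed by more than 30 mm (distance of tape from where it was at the start of the episode above 0.03 m).
It fails at once if the dumbbell part is pushed by more than 30 mm (distance of dumbbell from where it was at the start of the episode above 0.03 m).
It fails at once if the spindle is dropped into the cup (faster than 0.6 m/s inside it) (horizontal distance between spindle and cup below 0.017 m and z of spindle in the frame of cup below 0.07 m and linear speed of spindle above 0.6 m/s).
It also fails if it takes over 51 s, if anything falls off the work surface, if the arm or the gripper's body presses on something with over 40 N, if the wrist force passes 120 N, or if a joint passes its speed limit or range.

## Working session

There is one attempt and no reset: what is moved stays moved. The work goes in short steps, Python scripts to look and compute and a shell command to move; the robot and the scene stay as the last step left them, time stands still between calls to the robot, and variables do not carry over. Pictures are saved under pics/ and viewed, at most 10 in all, crops included, and the job is handed in when it is done.

```bash
mkdir -p pics; cat > h.py <<'E'
import numpy as np, cv2
from scipy.spatial.transform import Rotation as R
from cell import observe, get_image, sign_off, find_in, trace, place_of
def cam(n):
    g=get_image(n); g['R']=R.from_rotvec(g['orientation']) if len(np.ravel(g['orientation']))==3 else None
    return g
def save(g,f): cv2.imwrite('pics/'+f,g['image'][:,:,::-1])
def ray(g,uv):
    d=np.array([(uv[0]-g['cx'])/g['fx'],(uv[1]-g['cy'])/g['fy'],1.]); d=g['R'].apply(d); return np.array(g['position']),d/np.linalg.norm(d)
def proj(g,p):
    c=g['R'].inv().apply(np.array(p)-g['position']); return c[...,:2]/c[...,2:]*[g['fx'],g['fy']]+[g['cx'],g['cy']]
def tri(rs):
    A=np.zeros((3,3));b=np.zeros(3)
    for o,d in rs: M=np.eye(3)-np.outer(d,d);A+=M;b+=M@o
    p=np.linalg.solve(A,b); return p,[np.linalg.norm(np.cross(p-o,d)) for o,d in rs]
def onz(r,z): o,d=r; return o+d*(z-o[2])/d[2]
E
python3 - <<'E'
from h import *
s=observe(); print({k:np.round(v,3) for k,v in s.items()})
for n in ['scene','side','wrist']:
    g=cam(n); save(g,n+'0.png'); print(n,g['position'],g['orientation'],g['fx'],g['cx'],g['cy'])
    for l in ['spindle','spindle_head','rest','cup','lamp','light_centre','tape','dumbbell']:
        print(l,[(np.round(np.array(d['point'])*[512,384],1),round(d['score'],2)) for d in place_of(l,n)][:5])
E
```

```text
{'clock': np.float64(0.0), 'joints': array([ 1.118,  0.435,  0.025,  1.574, -0.012,  1.134, -0.075]), 'dq': array([-0.001,  0.   , -0.001,  0.   ,  0.001, -0.001, -0.   ]), 'joint_efforts': array([-0.0000e+00, -6.6785e+01,  9.8500e-01, -3.1446e+01, -6.0000e-02,
        4.3000e-02,  0.0000e+00]), 'position': array([ 0.214, -0.587,  0.226]), 'ee_rot': array([-3.092e+00, -5.460e-01,  1.000e-03]), 'force': array([-0.185,  0.361, -0.441]), 'ft_torque': array([ 0.045, -0.054,  0.052]), 'gripper_force': np.float64(0.0), 'width': np.float64(1.002)}
scene [ 1.24639325 -0.14102393  1.15913535] [-2.08482673 -1.61316722  0.5077957 ] 378.534531861433 259.716391098118 196.56999330644587
spindle [(array([165. , 218.7]), 0.54)]
spindle_head [(array([154.2, 188.3]), 0.74)]
rest [(array([158.4, 217. ]), 0.78)]
cup [(array([229.2, 229. ]), 0.92), (array([212.8, 197.5]), 0.92), (array([238.1, 200.5]), 0.72), (array([247.2, 257.2]), 0.55)]
lamp [(array([304.8, 233. ]), 0.67)]
light_centre [(array([309.6, 188.9]), 0.94)]
tape [(array([337.5, 165.7]), 0.84)]
dumbbell [(array([194.5, 287.7]), 0.56)]
side [ 0.43579413 -0.60834852  0.85763057] [-2.38496596  0.2867914  -0.13509873] 374.4043848304064 261.04711510553216 190.56422781823545
spindle [(array([252.3, 344.6]), 0.92)]
spindle_head [(array([227.7, 339.6]), 0.79)]
rest [(array([237.9, 358.1]), 0.6), (array([273.1, 124.5]), 0.39)]
cup [(array([216.5, 285.2]), 0.91), (array([210.7, 251.1]), 0.83), (array([259.3, 266.7]), 0.76), (array([299.1, 239. ]), 0.73)]
lamp [(array([269.1, 190. ]), 0.94)]
light_centre [(array([273.8, 126. ]), 0.66)]
tape [(array([187.2, 158.2]), 0.74), (array([263.3, 266.5]), 0.34)]
dumbbell [(array([350.7, 298.8]), 0.91)]
wrist [ 0.29275572 -0.55892611  0.38570897] [ 2.35859622 -1.64863397 -0.25739607] 311.13109945504834 259.6214785037224 185.14218726684348
spindle []
spindle_head []
rest []
cup []
lamp []
light_centre []
tape []
dumbbell []
```

View pics/scene0.png

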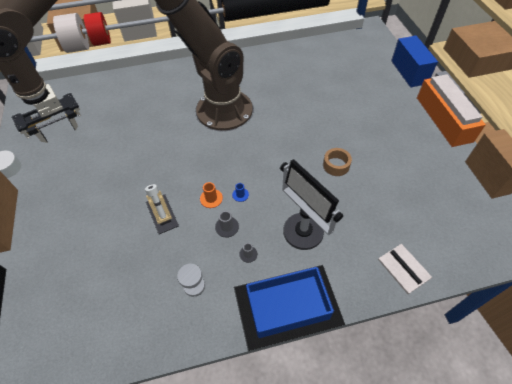

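View pics/side0.png

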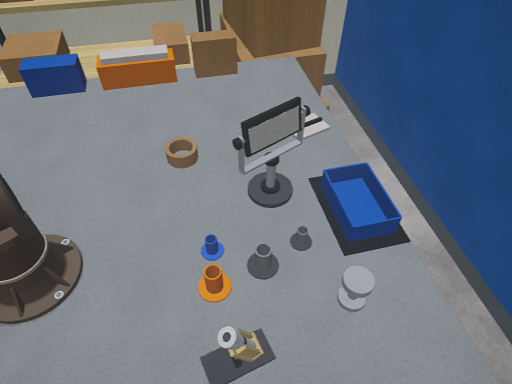

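```bash
python3 - <<'E'
from h import *
S=cam('scene');D=cam('side')
P={'spindle':([165,218.7],[252.3,344.6]),'head':([154.2,188.3],[227.7,339.6]),'rest':([158.4,217],[237.9,358.1]),
'cupA':([229.2,229],[259.3,266.7]),'cupB':([212.8,197.5],[210.7,251.1]),'lamp':([304.8,233],[269.1,190]),'lc':([309.6,188.9],[273.8,126]),'tape':([337.5,165.7],[187.2,158.2]),'db':([194.5,287.7],[350.7,298.8])}
for k,(a,b) in P.items():
    p,e=tri([ray(S,a),ray(D,b)]); print(k,p.round(4),np.round(e,4))
for a in [[229.2,229],[212.8,197.5],[238.1,200.5],[247.2,257.2]]: print('S',onz(ray(S,a),0).round(3))
for a in [[216.5,285.2],[210.7,251.1],[259.3,266.7],[299.1,239]]: print('D',onz(ray(D,a),0).round(3))
E
```

```text
spindle [ 0.5063 -0.3094  0.0229] [0.0009 0.0009]
head [ 0.4502 -0.3205  0.1264] [0.0051 0.0051]
rest [ 0.4746 -0.3292  0.0023] [0.0081 0.0081]
cupA [ 0.5764 -0.0976 -0.0231] [0.0025 0.0025]
cupB [ 0.472  -0.1124  0.0779] [0.0304 0.0304]
lamp [ 0.6693  0.1527 -0.0055] [0.0019 0.0019]
lc [0.6674 0.1425 0.256 ] [0.0023 0.0023]
tape [0.4324 0.358  0.0035] [0.0066 0.0066]
db [ 0.7706 -0.2498 -0.002 ] [0.0013 0.0013]
S [ 0.591 -0.1    0.   ]
S [ 0.446 -0.132  0.   ]
S [ 0.483 -0.044  0.   ]
S [ 0.712 -0.064  0.   ]
D [ 0.454 -0.135  0.   ]
D [ 0.455 -0.031  0.   ]
D [ 0.571 -0.109  0.   ]
D [ 0.701 -0.049 -0.   ]
```

The scene view shows the rest with spindle at (158,208), the larger grey cup at (227,222), the lamp at (305,205) and the dumbbell at (191,280). The side view shows the same cup at (263,258). I'll zoom in for detail.

```bash
python3 - <<'E'
from h import *
S=cam('scene')['image'];D=cam('side')['image']
c=lambda I,x,y,w,h:cv2.resize(np.ascontiguousarray(I[y:y+h,x:x+w,::-1]),(400,300),interpolation=cv2.INTER_CUBIC)
a=np.vstack([np.hstack([c(S,270,155,80,60+0),c(D,225,95,108,81)]),np.hstack([c(S,136,175,120,90),c(D,200,294,100,75)])])
cv2.imwrite('pics/m1.png',a)
E
```

```text
(no output)
```

View pics/m1.png

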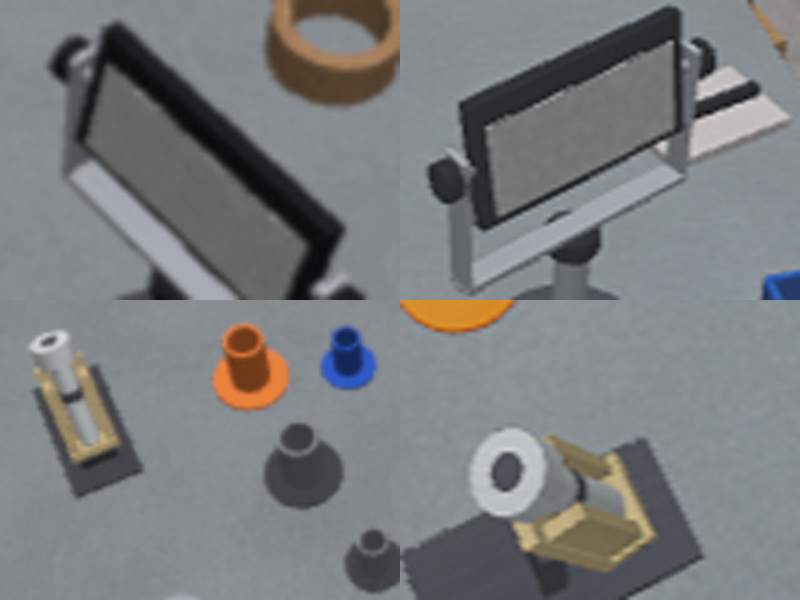

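The crops show the light face visible in both views (its knobs and top corners are measurable), the spindle head's end face (scene ≈(151,188), side ≈(227,337)), and the rest's plate corners.

```bash
python3 - <<'E'
from h import *
S=cam('scene');D=cam('side')
P={'topL':([291.6,160],[241.7,123.4]),'topR':([338.6,201.4],[300.7,97.2]),'knL':([284.4,166.6],[237.2,144.2]),'knR':([339,212],[306.9,109.9]),
'headend':([151,187.6],[227,337]),'pl++':([177.4,225.1],[262,328.5]),'pl+-':([159.4,233.5],[275,357.2])}
for k,(a,b) in P.items():
    p,e=tri([ray(S,a),ray(D,b)]); print(k,p.round(4),np.round(e,4))
print('pl-+',onz(ray(S,[147.4,202.6]),0.008))
# cup: rim top centre & foot in both
for n,g,uv in [('S',S,(136+297*.3,175+137*.3)),]:
    print('rim',onz(ray(g,uv),.075))
for g,n in((S,'scene'),(D,'side')):
    for t in trace('cup',n):
        r=t['region']; ys,xs=np.where(r); m=g['image'][r].mean(0).round()
        if np.ptp(m)<30:
            ys2=ys; (c,ax,an)=cv2.fitEllipse(np.c_[xs,ys][np.argsort(-ys)][:].astype(np.float32)) if 0 else ((0,0),0,0)
            print(n,m,t['score'],len(xs),xs.min(),xs.max(),ys.min(),ys.max(),[(i[0],i[1]) for i in [(xs[ys==y].min(),xs[ys==y].max()) for y in range(ys.min(),ys.max()+1,4)]])
    for v,uv in [('cup',(0.58,-.1,0)),('cuprim',(0.58,-.1,.075)),('lamp',(.669,.15,.25))]: print(n,v,proj(g,uv))
E
```

```text
topL [0.5791 0.114  0.2974] [0.0009 0.0009]
topR [0.7535 0.1921 0.2983] [0.0018 0.0018]
knL [0.5623 0.0983 0.249 ] [0.0005 0.0005]
knR [0.7703 0.1901 0.2618] [0.0073 0.0073]
headend [ 0.4519 -0.3248  0.1403] [0.0006 0.0006]
pl++ [ 0.5365 -0.2733  0.0104] [0.0007 0.0007]
pl+- [ 0.5494 -0.3392  0.0029] [0.0008 0.0008]
pl-+ [ 0.41247297 -0.36702629  0.008     ]
rim [ 0.58211562 -0.1062225   0.075     ]
scene [71. 72. 76.] 0.85 442 215 238 212 237 [(np.int64(223), np.int64(228)), (np.int64(220), np.int64(231)), (np.int64(218), np.int64(236)), (np.int64(216), np.int64(238)), (np.int64(215), np.int64(238)), (np.int64(217), np.int64(236)), (np.int64(221), np.int64(230))]
scene [70. 71. 75.] 0.55 209 241 256 244 261 [(np.int64(245), np.int64(249)), (np.int64(243), np.int64(253)), (np.int64(241), np.int64(256)), (np.int64(241), np.int64(256)), (np.int64(246), np.int64(252))]
scene cup [228.62797941 226.22539181]
scene cuprim [226.79832106 215.16858482]
scene lamp [311.66775025 190.69494109]
side [87. 90. 95.] 0.96 862 248 278 242 278 [(np.int64(260), np.int64(265)), (np.int64(255), np.int64(2
[... 470 characters left out ...]
.int64(292), np.int64(310)), (np.int64(296), np.int64(306))]
side [88. 90. 91.] 0.59 2137 242 302 97 156 [(np.int64(297), np.int64(298)), (np.int64(287), np.int64(300)), (np.int64(278), np.int64(301)), (np.int64(270), np.int64(301)), (np.int64(261), np.int64(302)), (np.int64(252), np.int64(301)), (np.int64(244), np.int64(301)), (np.int64(242), np.int64(301)), (np.int64(242), np.int64(301)), (np.int64(243), np.int64(295)), (np.int64(244), np.int64(288)), (np.int64(244), np.int64(279)), (np.int64(245), np.int64(270)), (np.int64(245), np.int64(263)), (np.int64(246), np.int64(256))]
side cup [261.63871643 263.24261571]
side cuprim [262.18309534 247.18217367]
side lamp [272.93472534 125.35799423]
```

The spindle pose from triangulation agrees with the rest's geometry (yaw ≈11°, head end at about (0.452,-0.325,0.142)). The lamp's light azimuth is ≈-66° and it needs ≈-109°. Next I plan the approach.

```bash
cat >> h.py <<'E'
def plan(p,Rt,n=None,start=None):
    """rows from the present (or given) pose to p,Rt; one line of rows per call"""
    if start is None: s=observe(); start=(np.array(s['position']),R.from_rotvec(s['ee_rot']))
    p0,R0=start; rv=(R0.inv()*Rt).as_rotvec(); u=np.radians(4)
    m=int(np.ceil(max(np.linalg.norm(p-p0)/.0195,np.linalg.norm(rv)/u/.98,1)))
    n=n or m; out=[]
    for i in range(n):
        Ri=R0*R.from_rotvec(rv*i/n)
        out.append(list(np.round(np.r_[Ri.inv().apply((p-p0)/n)/.02,rv/n/u],2)))
    print('n',n,'min',m,'dist',np.linalg.norm(p-p0).round(3),'ang',np.degrees(np.linalg.norm(rv)).round(1))
    for i in range(0,n,8): print(str([[float(x) for x in r] for r in out[i:i+8]]).replace(' ',''))
    return p,Rt
yaw=np.radians(11.2); ex=np.array([np.cos(yaw),np.sin(yaw),0]); ey=np.array([-np.sin(yaw),np.cos(yaw),0])
ax=-np.sin(.45)*ex+np.cos(.45)*np.array([0,0,1]); stem=np.array([.504,-.314,.032])
def Rz(z,y): z=z/np.linalg.norm(z); x=np.cross(y,z); x/=np.linalg.norm(x); return R.from_matrix(np.c_[x,np.cross(z,x),z])
E
python3 - <<'E'
from h import *
s=observe(); R0=R.from_rotvec(s['ee_rot']); print(R0.as_matrix().round(3))
cand=[Rz(-ax,v) for v in (ey,-ey)]
Rt=min(cand,key=lambda r:(R0.inv()*r).magnitude())
plan(stem+.185*ax,Rt)
E
```

```text
[[ 0.939  0.343  0.   ]
 [ 0.343 -0.939 -0.   ]
 [ 0.     0.    -1.   ]]
n 18 min 18 dist 0.334 ang 27.2
[[0.8,-0.47,0.08,-0.03,0.36,0.12],[0.79,-0.48,0.1,-0.03,0.36,0.12],[0.78,-0.49,0.12,-0.03,0.36,0.12],[0.78,-0.49,0.13,-0.03,0.36,0.12],[0.77,-0.5,0.15,-0.03,0.36,0.12],[0.76,-0.51,0.17,-0.03,0.36,0.12],[0.75,-0.51,0.19,-0.03,0.36,0.12],[0.74,-0.52,0.21,-0.03,0.36,0.12]]
[[0.73,-0.53,0.22,-0.03,0.36,0.12],[0.72,-0.53,0.24,-0.03,0.36,0.12],[0.71,-0.54,0.26,-0.03,0.36,0.12],[0.7,-0.54,0.27,-0.03,0.36,0.12],[0.69,-0.55,0.29,-0.03,0.36,0.12],[0.68,-0.56,0.31,-0.03,0.36,0.12],[0.66,-0.56,0.32,-0.03,0.36,0.12],[0.65,-0.57,0.34,-0.03,0.36,0.12]]
[[0.64,-0.58,0.35,-0.03,0.36,0.12],[0.62,-0.58,0.37,-0.03,0.36,0.12]]
```

```bash
python3 -m handwheel '[[0.8,-0.47,0.08,-0.03,0.36,0.12],[0.79,-0.48,0.1,-0.03,0.36,0.12],[0.78,-0.49,0.12,-0.03,0.36,0.12],[0.78,-0.49,0.13,-0.03,0.36,0.12],[0.77,-0.5,0.15,-0.03,0.36,0.12],[0.76,-0.51,0.17,-0.03,0.36,0.12],[0.75,-0.51,0.19,-0.03,0.36,0.12],[0.74,-0.52,0.21,-0.03,0.36,0.12]]' 1
python3 -m handwheel '[[0.73,-0.53,0.22,-0.03,0.36,0.12],[0.72,-0.53,0.24,-0.03,0.36,0.12],[0.71,-0.54,0.26,-0.03,0.36,0.12],[0.7,-0.54,0.27,-0.03,0.36,0.12],[0.69,-0.55,0.29,-0.03,0.36,0.12],[0.68,-0.56,0.31,-0.03,0.36,0.12],[0.66,-0.56,0.32,-0.03,0.36,0.12],[0,0,0,0,0,0]]'
python3 - <<'E'
from h import *
g=cam('wrist'); save(g,'w1.png')
print('pred head end, stem, cup rim',[proj(g,q).round(1) for q in (stem+.124*ax,stem,np.array([.58,-.104,.075]))])
for l in ['spindle','spindle_head','rest','cup']:
    print(l,[(np.round(np.array(d['point'])*[512,384],1),round(d['score'],2)) for d in place_of(l,'wrist')][:4])
print(proj(g,stem+.112*ax))
plan(stem+.185*ax,Rz(-ax,-ey))
E
```

```text
clock: 2.42
position: [0.3085, -0.4719, 0.2142]
ee_rot: [-3.077, -0.437, -0.315]
force: [-0.5, 0.1, -0.4]
width: 0.999
gripper_force: 0.0
clock: 3.08
position: [0.3912, -0.3691, 0.203]
ee_rot: [-3.03, -0.342, -0.583]
force: [-0.1, 1.3, -0.5]
width: 1.002
gripper_force: 0.0
pred head end, stem, cup rim [array([220. , 143.3]), array([233.8, 116.7]), array([ 48.9, -10.9])]
spindle [(array([235.5, 116.9]), 0.91)]
spindle_head [(array([220.6, 139.9]), 0.77)]
rest [(array([233.7, 152.1]), 0.97)]
cup [(array([ 84.9, 137.6]), 0.87), (array([  6.7, 109. ]), 0.76), (array([233.8, 117.1]), 0.71), (array([86.1, 31.4]), 0.59)]
[221.9311526  139.69271147]
n 3 min 3 dist 0.057 ang 4.4
[[0.66,-0.59,0.34,-0.01,0.35,0.12],[0.64,-0.59,0.36,-0.01,0.35,0.12],[0.63,-0.6,0.37,-0.01,0.35,0.12]]
```

View pics/w1.png

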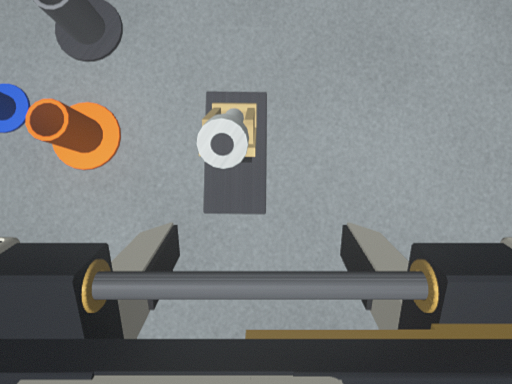

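The wrist picture shows the head's end at (222,143), within 2 px of the prediction (220,143). The grey cup's foot is near (88,28). I'll move in on the axis.

```bash
python3 -m handwheel '[[0.66,-0.59,0.34,-0.01,0.35,0.12],[0.64,-0.59,0.36,-0.01,0.35,0.12],[0.63,-0.6,0.37,-0.01,0.35,0.12],[0,0,0,0,0,0],[0,0,0,0,0,0]]'
python3 - <<'E'
from h import *
g=cam('wrist')
t=trace('spindle','wrist')
if t:
    ys,xs=np.where(t[0]['region']); print(t[0]['score'],xs.min(),xs.max(),ys.min(),ys.max())
th=np.linspace(0,6.28,60); ux=np.cross(ey,ax)
c=np.array([proj(g,stem+s*ax+.02*(np.cos(a)*ux+np.sin(a)*ey)) for a in th for s in (.1,.124)]); print('pred head',c.min(0),c.max(0))
plan(stem+.096*ax,Rz(-ax,-ey))
E
```

```text
clock: 3.75
position: [0.4252, -0.3285, 0.1985]
ee_rot: [-3.004, -0.298, -0.689]
force: [0.5, -0.5, -0.2]
width: 1.003
gripper_force: 0.0
0.66 237 289 156 227
pred head [234.57675948 169.40748514] [287.56997348 227.35104324]
n 5 min 5 dist 0.089 ang 0.1
[[-0.0,-0.0,0.89,-0.0,-0.0,0.0],[-0.0,-0.0,0.89,-0.0,-0.0,0.0],[-0.0,-0.0,0.89,-0.0,-0.0,0.0],[-0.0,-0.0,0.89,-0.0,-0.0,0.0],[-0.0,-0.0,0.89,-0.0,-0.0,0.0]]
```

```bash
python3 -m handwheel '[[0,0.08,0.89,0,0,0],[0,0,0.89,0,0,0],[0,0,0.89,0,0,0],[0,0,0.89,0,0,0],[0,0,0.89,0,0,0],[0,0,0,0,0,0],[0,0,0,0,0,0]]'
python3 -m handwheel '[[0,0,0,0,0,0],[0,0,0,0,0,0],[0,0,0,0,0,0],[0,0,0,0,0,0],[0,0,0,0,0,0],[0,0,0,0,0,0],[0,0,0,0,0,0],[0,0,0,0,0,0]]' 0 30
python3 -c "
from h import *
plan(stem+.096*ax,Rz(-ax,-ey))"
```

```text
clock: 4.43
position: [0.4634, -0.3227, 0.1181]
ee_rot: [-3.004, -0.296, -0.688]
force: [0.4, -0.4, -0.3]
width: 1.0
gripper_force: 0.0
clock: 5.1
position: [0.4638, -0.3222, 0.1185]
ee_rot: [-3.004, -0.297, -0.69]
force: [-0.2, -0.5, 0.3]
width: 0.467
gripper_force: 0.0
n 1 min 1 dist 0.001 ang 0.1
[[-0.03,-0.01,-0.01,-0.02,-0.02,0.02]]
```

```bash
python3 -m handwheel '[[0,0,0,0,0,0],[0,0,0,0,0,0],[0,0,0,0,0,0],[0,0,0,0,0,0]]'
python3 -m handwheel '[[0,0,-0.5,0,0,0],[0,0,-0.7,0,0,0],[0,0,-0.7,0,0,0],[0,0,-0.7,0,0,0],[0,0,-0.7,0,0,0],[0,0,-0.7,0,0,0],[0,0,-0.7,0,0,0],[0,0,-0.7,0,0,0]]'
```

```text
clock: 5.43
position: [0.4638, -0.3223, 0.1185]
ee_rot: [-3.004, -0.297, -0.69]
force: [-1.0, -1.3, 0.5]
width: 0.418
gripper_force: 30.0
clock: 6.1
position: [0.4165, -0.3311, 0.2163]
ee_rot: [-3.004, -0.297, -0.688]
force: [-0.3, 0.7, -2.5]
width: 0.419
gripper_force: 30.0
```

```bash
python3 -c "
from h import *
plan(np.array([.48,-.125,.25]),Rz(np.array([0,0,-1.]),-ey),16)"
```

```text
n 16 min 12 dist 0.218 ang 25.8
[[0.33,-0.59,0.05,-0.0,-0.4,0.0],[0.34,-0.59,0.04,-0.0,-0.4,0.0],[0.34,-0.59,0.03,-0.0,-0.4,0.0],[0.34,-0.59,0.02,-0.0,-0.4,0.0],[0.34,-0.59,0.01,-0.0,-0.4,0.0],[0.34,-0.59,-0.0,-0.0,-0.4,0.0],[0.34,-0.59,-0.01,-0.0,-0.4,0.0],[0.34,-0.59,-0.02,-0.0,-0.4,0.0]]
[[0.34,-0.59,-0.03,-0.0,-0.4,0.0],[0.33,-0.59,-0.04,-0.0,-0.4,0.0],[0.33,-0.59,-0.05,-0.0,-0.4,0.0],[0.33,-0.59,-0.06,-0.0,-0.4,0.0],[0.33,-0.59,-0.07,-0.0,-0.4,0.0],[0.33,-0.59,-0.08,-0.0,-0.4,0.0],[0.33,-0.59,-0.09,-0.0,-0.4,0.0],[0.32,-0.59,-0.1,-0.0,-0.4,0.0]]
```

```bash
python3 -m handwheel '[[0.33,-0.59,0.05,0,-0.4,0],[0.34,-0.59,0.04,0,-0.4,0],[0.34,-0.59,0.03,0,-0.4,0],[0.34,-0.59,0.02,0,-0.4,0],[0.34,-0.59,0.01,0,-0.4,0],[0.34,-0.59,0,0,-0.4,0],[0.34,-0.59,-0.01,0,-0.4,0],[0.34,-0.59,-0.02,0,-0.4,0]]'
python3 -m handwheel '[[0.34,-0.59,-0.03,0,-0.4,0],[0.33,-0.59,-0.04,0,-0.4,0],[0.33,-0.59,-0.05,0,-0.4,0],[0.33,-0.59,-0.06,0,-0.4,0],[0.33,-0.59,-0.07,0,-0.4,0],[0.33,-0.59,-0.08,0,-0.4,0],[0.33,-0.59,-0.09,0,-0.4,0],[0.32,-0.59,-0.1,0,-0.4,0]]'
python3 -m handwheel '[[0,0,0,0,0,0],[0,0,0,0,0,0]]'
python3 - <<'E'
from h import *
W=cam('wrist'); save(W,'w2.png'); S=cam('scene'); save(S,'s2.png'); D=cam('side'); save(D,'d2.png')
for q in [(.58,-.104,0),(.58,-.104,.075)]: print(proj(W,q))
for t in trace('cup','wrist'):
    r=t['region']; ys,xs=np.where(r); print(t['score'],W['image'][r].mean(0).round(),xs.min(),xs.max(),ys.min(),ys.max())
E
```

```text
clock: 6.77
position: [0.449, -0.2282, 0.2325]
ee_rot: [-3.084, -0.304, -0.349]
force: [0.6, -0.1, -2.2]
width: 0.418
gripper_force: 30.0
clock: 7.43
position: [0.4808, -0.126, 0.25]
ee_rot: [-3.126, -0.308, -0.003]
force: [-0.4, 0.0, -2.6]
width: 0.42
gripper_force: 30.0
clock: 7.6
position: [0.4814, -0.1256, 0.2497]
ee_rot: [-3.125, -0.312, -0.006]
force: [0.4, -0.9, -2.3]
width: 0.417
gripper_force: 30.0
[258.47043809  71.89338956]
[258.07309064  68.4002897 ]
0.95 [ 73. 113. 200.] 163 209 132 177
0.61 [224. 149.  71.] 234 295 148 209
```

View pics/w2.png

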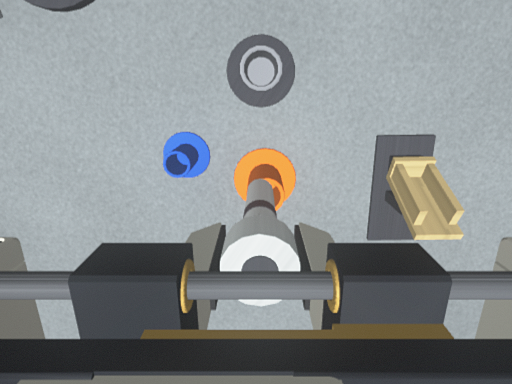

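The wrist view shows the grey cup straight ahead: foot centre ≈(261,71), rim ≈(261,68). The spindle hangs upright in the grip, its free end near (261,182).

```bash
python3 - <<'E'
from h import *
W=cam('wrist'); I=W['image'].astype(int); gr=I.mean(2)
def big(m):
    cs,_=cv2.findContours(m.astype(np.uint8),cv2.RETR_EXTERNAL,cv2.CHAIN_APPROX_NONE); return max(cs,key=cv2.contourArea)
roi=np.zeros_like(gr,bool); roi[25:115,215:310]=1
e=cv2.fitEllipse(big(roi&(gr<110))); print('foot',e,onz(ray(W,e[0]),.004))
roi[:]=0; roi[42:95,237:285]=1
e2=cv2.fitEllipse(big(roi&(gr>110))); print('rim outer',e2,onz(ray(W,e2[0]),.075))
# height of rim from apparent diameters is a check: f*d/depth
print('foot depth z',W['position'][2]-W['fx']*.084/np.mean(e[1]),'rim z',W['position'][2]-W['fx']*.044/np.mean(e2[1]))
s=observe(); p=np.array(s['position']); Rt=R.from_rotvec(s['ee_rot']); print(Rt.as_matrix()[:,2])
end=p+Rt.apply([0,0,.096]); print('stem end pred',end,proj(W,end))
cv2.imwrite('pics/c2.png',cv2.resize(W['image'][160:300,200:320,::-1],(600,700))[:600])
D=cv2.imread('pics/d2.png')
for n in('scene','side','wrist'):
  get_image(n); print(n,[(np.round(np.array(d['point'])*[512,384],1),round(d['score'],2)) for l in('spindle','spindle_head') for d in place_of(l,n)])
  print(proj(cam(n),end),proj(cam(n),p+Rt.apply([0,0,-.016])))
E
```

```text
foot ((258.9462585449219, 69.31380462646484), (66.6295394897461, 71.04248046875), 0.1999332457780838) [ 0.58231301 -0.10617693  0.004     ]
rim outer ((258.69879150390625, 66.51993560791016), (42.52833557128906, 45.72692108154297), 179.20278930664062) [ 0.58131017 -0.10637555  0.075     ]
foot depth z 0.029150473627259865 rim z 0.09858989012895897
[ 0.00399617  0.00145537 -0.99999096]
stem end pred [ 0.48123172 -0.12708496  0.15358143] [259.32157528 187.39456974]
scene [(array([214.8, 180.4]), 0.66), (array([204.9, 158.4]), 0.48)]
[210.77554915 179.91337169] [206.28097858 158.05623424]
side [(array([225.5, 244.9]), 0.69), (array([272.3, 192.3]), 0.66), (array([223.1, 247.9]), 0.68)]
[223.18107516 245.79556012] [219.79706544 214.46788354]
wrist [(array([259. , 190.8]), 0.96)]
[260.43902898 188.57031073] [260.72615801 256.21810422]
```

View pics/c2.png

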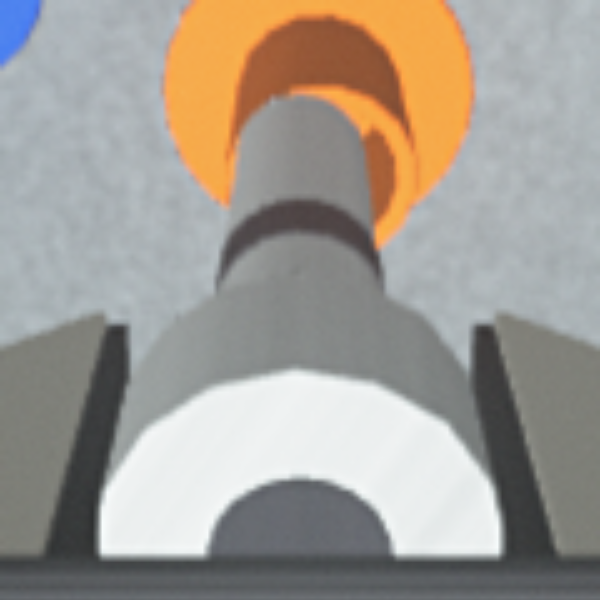

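```bash
python3 -c "
from h import *
a=plan(np.array([.582,-.106,.215]),Rz(np.array([0,0,-1.]),-ey),8)"
```

```text
n 8 min 6 dist 0.108 ang 0.3
[[0.64,-0.0,0.22,-0.0,-0.01,0.0],[0.64,-0.0,0.22,-0.0,-0.01,0.0],[0.64,-0.0,0.22,-0.0,-0.01,0.0],[0.64,-0.0,0.22,-0.0,-0.01,0.0],[0.64,-0.0,0.22,-0.0,-0.01,0.0],[0.64,-0.0,0.22,-0.0,-0.01,0.0],[0.64,-0.0,0.22,-0.0,-0.01,0.0],[0.64,-0.0,0.22,-0.0,-0.01,0.0]]
```

```bash
python3 -m handwheel '[[0.64,0,0.22,0,-0.01,0],[0.64,0,0.22,0,-0.01,0],[0.64,0,0.22,0,-0.01,0],[0.64,0,0.22,0,-0.01,0],[0.64,0,0.22,0,-0.01,0],[0.64,0,0.22,0,-0.01,0],[0.64,0,0.22,0,-0.01,0],[0.64,0,0.22,0,-0.01,0]]'
python3 -m handwheel '[[0,0,0,0,0,0],[0,0,0,0,0,0],[0,0,0,0,0,0]]'
python3 - <<'E'
from h import *
s=observe(); p=np.array(s['position']); Rt=R.from_rotvec(s['ee_rot']); end=p+Rt.apply([0,0,.096])
o=[]
for n in('scene','side'):
    g=cam(n); I=g['image']; q=proj(g,end); r=proj(g,(.582,-.106,.075)); print(n,q,r)
    x,y=int(r[0])-35,int(r[1])-45; o.append(cv2.resize(np.ascontiguousarray(I[y:y+70,x:x+70,::-1]),(400,400),interpolation=cv2.INTER_CUBIC)); print(x,y)
cv2.imwrite('pics/c3.png',np.hstack(o))
plan(np.array([.582,-.106,.115]),Rz(np.array([0,0,-1.]),-ey),8)
E
```

```text
clock: 9.27
position: [0.5834, -0.1057, 0.2139]
ee_rot: [-3.125, -0.31, 0.002]
force: [0.5, 0.1, -2.3]
width: 0.415
gripper_force: 30.0
clock: 9.52
position: [0.5818, -0.1062, 0.2145]
ee_rot: [-3.125, -0.309, 0.003]
force: [0.4, 0.9, -2.7]
width: 0.414
gripper_force: 30.0
scene [223.90558172 209.06055222] [225.15845632 216.05671939]
190 171
side [263.8074582  238.87738778] [263.55614945 248.99486505]
228 203
n 8 min 6 dist 0.1 ang 0.1
[[0.0,-0.0,0.62,-0.0,0.0,0.0],[0.0,-0.0,0.62,-0.0,0.0,0.0],[0.0,-0.0,0.62,-0.0,0.0,0.0],[0.0,-0.0,0.62,-0.0,0.0,0.0],[0.0,-0.0,0.62,-0.0,0.0,0.0],[0.0,-0.0,0.62,-0.0,0.0,0.0],[0.0,-0.0,0.62,-0.0,0.0,0.0],[0.0,-0.0,0.62,-0.0,0.0,0.0]]
```

View pics/c3.png

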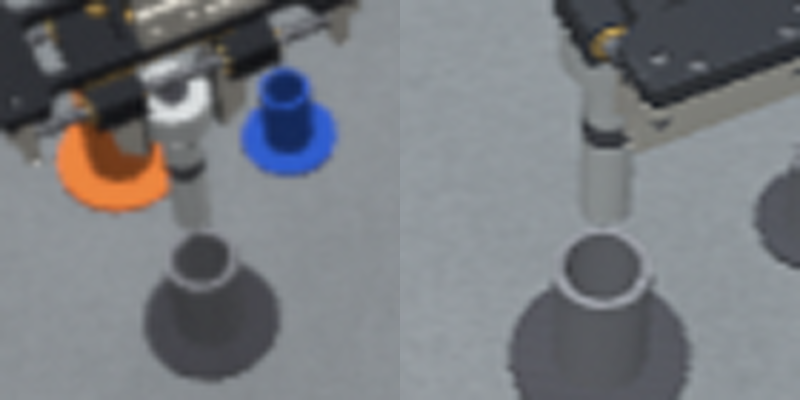

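The stem's end lines up over the rim in both views (scene rim (225,216), side rim (263.5,249), as predicted). Lowering.

```bash
python3 -m handwheel '[[0,0,0.62,0,0,0],[0,0,0.62,0,0,0],[0,0,0.62,0,0,0],[0,0,0.62,0,0,0],[0,0,0.62,0,0,0],[0,0,0,0,0,0]]'
python3 -m handwheel '[[0,0,0.5,0,0,0],[0,0,0.5,0,0,0],[0,0,0.4,0,0,0],[0,0,0.3,0,0,0],[0,0,0,0,0,0],[0,0,0,0,0,0]]'
```

```text
clock: 10.12
position: [0.5802, -0.1064, 0.1508]
ee_rot: [-3.125, -0.309, 0.007]
force: [-1.1, 0.1, -3.7]
width: 0.422
gripper_force: 30.0
clock: 10.62
position: [0.5817, -0.106, 0.1183]
ee_rot: [-3.125, -0.309, 0.003]
force: [-1.3, 0.8, -2.9]
width: 0.417
gripper_force: 30.0
```

```bash
python3 -m handwheel '[[0,0,0.2,0,0,0],[0,0,0.2,0,0,0],[0,0,0.15,0,0,0],[0,0,0,0,0,0],[0,0,0,0,0,0]]'
python3 -m handwheel '[[0,0,0.1,0,0,0],[0,0,0,0,0,0]]'
```

```text
clock: 11.03
position: [0.5817, -0.106, 0.1074]
ee_rot: [-3.125, -0.309, 0.002]
force: [-0.9, 0.1, -2.6]
width: 0.417
gripper_force: 30.0
clock: 11.2
position: [0.5819, -0.1061, 0.1055]
ee_rot: [-3.125, -0.309, 0.002]
force: [0.5, 0.1, -3.7]
width: 0.414
gripper_force: 30.0
```

```bash
python3 -m handwheel '[[0,0,0.05,0,0,0],[0,0,0,0,0,0]]'
python3 -m handwheel '[[0,0,0.05,0,0,0],[0,0,0,0,0,0]]'
python3 -m handwheel '[[0,0,0.05,0,0,0],[0,0,0,0,0,0]]'
python3 -m handwheel '[[0,0,0.05,0,0,0],[0,0,0,0,0,0]]'
```

```text
clock: 11.37
position: [0.5818, -0.106, 0.1045]
ee_rot: [-3.125, -0.309, 0.002]
force: [-0.1, -0.2, -3.1]
width: 0.418
gripper_force: 30.0
clock: 11.53
position: [0.5818, -0.1061, 0.1035]
ee_rot: [-3.125, -0.309, 0.002]
force: [0.1, -0.5, -3.6]
width: 0.417
gripper_force: 30.0
clock: 11.7
position: [0.5825, -0.106, 0.1033]
ee_rot: [-3.126, -0.309, -0.0]
force: [-0.0, 0.1, 3.2]
width: 0.415
gripper_force: 30.0
clock: 11.87
position: [0.5831, -0.1059, 0.1032]
ee_rot: [-3.126, -0.31, -0.003]
force: [-2.7, 1.2, 11.6]
width: 0.415
gripper_force: 30.0
```

On the floor. Release and lift.

```bash
python3 -m handwheel '[[0,0,-0.05,0,0,0],[0,0,0,0,0,0],[0,0,0,0,0,0],[0,0,0,0,0,0],[0,0,0,0,0,0],[0,0,0,0,0,0]]' 0.8
python3 -m handwheel '[[0,0,-0.3,0,0,0],[0,0,-0.7,0,0,0],[0,0,-1,0,0,0],[0,0,-1,0,0,0],[0,0,-1,0,0,0],[0,0,-1,0,0,0],[0,0,-1,0,0,0],[0,0,-1,0,0,0]]'
python3 -m handwheel '[[0,0,-1,0,0,0],[0,0,-1,0,0,0],[0,0,-1,0,0,0],[0,0,-1,0,0,0],[0,0,-1,0,0,0]]' 0.5
python3 - <<'E'
from h import *
o=[];r=[];r2=[]
for n,x,y,w in(('scene',270,155,80),('side',225,95,90)):
    g=cam(n); save(g,n+'4.png'); h=w
    o.append(cv2.resize(np.ascontiguousarray(g['image'][y:y+h,x:x+w,::-1]),(400,400),interpolation=cv2.INTER_CUBIC))
    for l in ('spindle_head','light_centre'): print(n,l,[(np.round(np.array(d['point'])*[512,384],1),round(d['score'],2)) for d in place_of(l,n)][:2])
    for q in [(.582,-.106,.12),(.582,-.106,.132)]: print(proj(g,q))
    q=proj(g,(.582,-.106,.1)).astype(int); r.append(cv2.resize(np.ascontiguousarray(g['image'][q[1]-20:q[1]+20,q[0]-40:q[0]+40,::-1]),(400,200)))
cv2.imwrite('pics/m4.png',np.vstack([np.hstack(o),np.hstack(r)]))
E
```

```text
clock: 12.37
position: [0.5818, -0.106, 0.1024]
ee_rot: [-3.125, -0.309, 0.002]
force: [-0.3, -0.3, -0.4]
width: 0.783
gripper_force: 0.0
clock: 13.03
position: [0.5819, -0.1061, 0.2441]
ee_rot: [-3.125, -0.31, 0.001]
force: [0.4, -0.3, -1.6]
width: 0.798
gripper_force: 0.0
clock: 13.45
position: [0.5819, -0.1061, 0.3441]
ee_rot: [-3.125, -0.31, 0.001]
force: [0.7, 0.8, -0.0]
width: 0.515
gripper_force: 0.0
scene spindle_head [(array([223. , 209.4]), 0.56)]
scene light_centre [(array([310. , 189.3]), 0.71)]
[223.92015215 208.90180323]
[223.57711756 206.91975081]
side spindle_head [(array([261.8, 237.3]), 0.71)]
side light_centre [(array([271.8, 126.4]), 0.94)]
[263.96692191 238.43852658]
[264.08163452 235.490556  ]
```

View pics/m4.png

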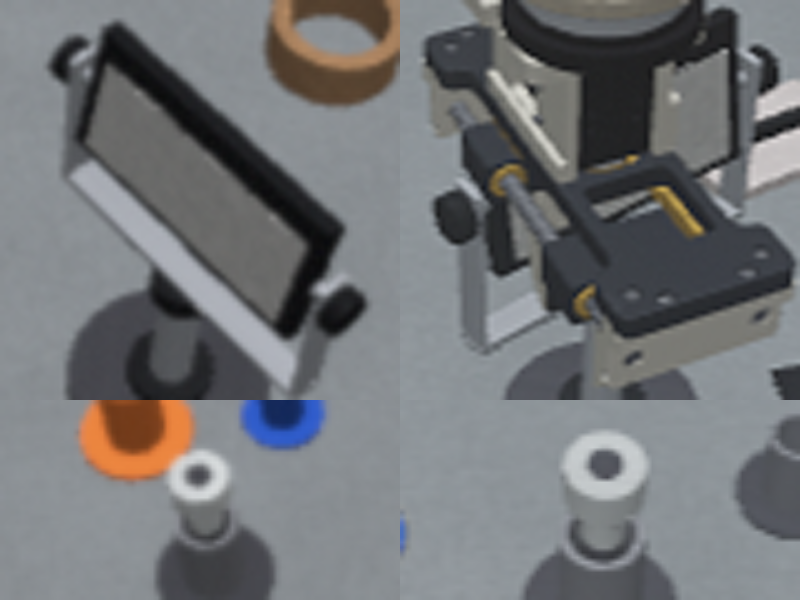

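The spindle stands upright in the grey cup (scene head ≈(224,208), side ≈(264,236)). The lamp knobs read scene (284.6,166.4)/(338.6,217.4), side (237.5,144)/(306.8,109.8). Now I compute the panel pose and the pinch.

```bash
python3 - <<'E'
from h import *
S=cam('scene');D=cam('side')
P={'topL':([291.6,160],[241.7,123.4]),'topR':([338.6,201.2],[300.7,97.2]),'knL':([284.6,166.4],[237.5,144]),'knR':([338.6,217.4],[306.8,109.8])}
Q={}
for k,(a,b) in P.items():
    p,e=tri([ray(S,a),ray(D,b)]); Q[k]=p; print(k,p.round(4),np.round(e,4))
c=(Q['knL']+Q['knR'])/2; t=(Q['topL']+Q['topR'])/2; d=Q['knR']-Q['knL']; d2=Q['topR']-Q['topL']
print('c',c,'len',np.linalg.norm(d),np.degrees(np.arctan2(d[1],d[0])),'top',t,np.linalg.norm(d2),np.degrees(np.arctan2(d2[1],d2[0])))
# lamp foot fit in scene: dark disc
for g,n in((S,'scene'),(D,'side')):
    print(n,[(np.round(np.array(d['point'])*[512,384],1)) for d in place_of('lamp',n)][:1], proj(g,(c[0],c[1],0)))
# model overlay: corners under yaw/tilt
az=np.arctan2(d[1],d[0])
for tilt in(-.2,-.1,0,.1,.2):
    n=np.array([np.sin(az),-np.cos(az),0]); u=np.array([np.cos(az),np.sin(az),0]); z=np.cos(tilt)*np.array([0,0,1])+np.sin(tilt)*n; m=np.cos(tilt)*n-np.sin(tilt)*np.array([0,0,1])
    print(tilt,[(proj(g,c+s*.095*u+.05*v*z-f*.007*m)).round(1).tolist() for g in(S,D) for s in(-1,1) for v,f in((1,1),(-1,-1))])
E
```

```text
topL [0.5791 0.114  0.2974] [0.0009 0.0009]
topR [0.7532 0.192  0.2986] [0.002 0.002]
knL [0.5628 0.0986 0.2499] [0.0009 0.0009]
knR [0.7764 0.1916 0.2539] [0.0003 0.0003]
c [0.66958858 0.14506612 0.25186481] len 0.23299418509810702 23.524684220086325 top [0.66615822 0.15296832 0.29801428] 0.19086579520555638 24.13186810586621
scene [array([303.2, 233.3])] [303.12960677 232.34890094]
side [array([270.2, 189. ])] [270.29762723 190.9737338 ]
-0.2 [[294.2, 157.8], [284.2, 182.7], [340.1, 200.2], [326.4, 224.4], [239.9, 121.1], [248.3, 157.5], [298.3, 95.2], [303.2, 130.1]]
-0.1 [[293.0, 158.3], [285.3, 182.2], [338.9, 200.9], [327.5, 223.7], [241.0, 121.6], [247.2, 156.9], [299.6, 95.5], [302.0, 129.6]]
0 [[291.8, 158.9], [286.5, 181.6], [337.6, 201.6], [328.7, 223.0], [242.2, 122.2], [246.1, 156.1], [300.8, 96.1], [300.8, 129.0]]
0.1 [[290.4, 159.7], [287.8, 180.8], [336.3, 202.5], [330.0, 222.1], [243.4, 123.1], [245.0, 155.2], [302.1, 96.8], [299.6, 128.3]]
0.2 [[289.1, 160.5], [289.0, 180.0], [334.9, 203.5], [331.2, 221.2], [244.6, 124.2], [243.9, 154.2], [303.4, 97.7], [298.4, 127.3]]
```

```bash
cat >> h.py <<'E'
C=np.array([.669,.146,.251]); head=np.array([.582,-.106,.120])
def panel(azl,tilt):  # azimuth of light (deg), tilt rad -> light dir m, up z, tool rotation for a pinch
    a=np.radians(azl); n=np.array([np.cos(a),np.sin(a),0]); k=np.array([0,0,1.])
    z=np.cos(tilt)*k+np.sin(tilt)*n; m=np.cos(tilt)*n-np.sin(tilt)*k
    return m,z,Rz(-z,m)
E
python3 - <<'E'
from h import *
print(observe()['joints'])
m,z,Rt=panel(-66.2,0)
plan(C+np.array([0,0,.11]),Rt,15)
E
```

```text
[ 0.29313844  0.33328324 -0.28415969  1.45143991  0.09283436  1.37273927
 -1.36821563]
n 15 min 14 dist 0.268 ang 12.5
[[0.45,-0.77,-0.06,-0.0,0.0,-0.21],[0.46,-0.76,-0.06,-0.0,0.0,-0.21],[0.47,-0.75,-0.06,-0.0,0.0,-0.21],[0.48,-0.75,-0.06,-0.0,0.0,-0.21],[0.49,-0.74,-0.06,-0.0,0.0,-0.21],[0.5,-0.73,-0.06,-0.0,0.0,-0.21],[0.51,-0.73,-0.06,-0.0,0.0,-0.21],[0.53,-0.72,-0.06,-0.0,0.0,-0.21]]
[[0.54,-0.71,-0.06,-0.0,0.0,-0.21],[0.55,-0.7,-0.06,-0.0,0.0,-0.21],[0.56,-0.69,-0.06,-0.0,0.0,-0.21],[0.57,-0.69,-0.06,-0.0,0.0,-0.21],[0.58,-0.68,-0.06,-0.0,0.0,-0.21],[0.59,-0.67,-0.06,-0.0,0.0,-0.21],[0.6,-0.66,-0.06,-0.0,0.0,-0.21]]
```

```bash
python3 -m handwheel '[[0.45,-0.77,-0.06,0,0,-0.21],[0.46,-0.76,-0.06,0,0,-0.21],[0.47,-0.75,-0.06,0,0,-0.21],[0.48,-0.75,-0.06,0,0,-0.21],[0.49,-0.74,-0.06,0,0,-0.21],[0.5,-0.73,-0.06,0,0,-0.21],[0.51,-0.73,-0.06,0,0,-0.21],[0.53,-0.72,-0.06,0,0,-0.21]]' 0.6
python3 -m handwheel '[[0.54,-0.71,-0.06,0,0,-0.21],[0.55,-0.7,-0.06,0,0,-0.21],[0.56,-0.69,-0.06,0,0,-0.21],[0.57,-0.69,-0.06,0,0,-0.21],[0.58,-0.68,-0.06,0,0,-0.21],[0.59,-0.67,-0.06,0,0,-0.21],[0.6,-0.66,-0.06,0,0,-0.21],[0,0,0,0,0,0]]'
python3 -m handwheel '[[0,0,0,0,0,0],[0,0,0,0,0,0]]'
python3 - <<'E'
from h import *
g=cam('wrist'); save(g,'w5.png')
m,z,Rt=panel(-66.2,0); u=np.cross(m,z)
print([(proj(g,C+s*.095*u+.05*z+f*.007*m)).round(1).tolist() for s in(-1,1) for f in(1,-1)])
plan(C+np.array([0,0,.026]),Rt)
E
```

```text
clock: 14.62
position: [0.6288, 0.0306, 0.3524]
ee_rot: [-3.101, -0.495, 0.002]
force: [0.7, -0.6, -1.0]
width: 0.601
gripper_force: 0.0
clock: 15.28
position: [0.6693, 0.1523, 0.3602]
ee_rot: [-3.067, -0.66, 0.002]
force: [-0.2, 0.1, -0.5]
width: 0.6
gripper_force: 0.0
clock: 15.45
position: [0.6694, 0.1464, 0.3605]
ee_rot: [-3.073, -0.651, 0.002]
force: [-0.1, -0.0, -0.4]
width: 0.6
gripper_force: 0.0
[[270.4, 68.2], [249.1, 68.2], [267.4, 308.4], [250.8, 308.4]]
n 5 min 5 dist 0.084 ang 0.1
[[-0.0,-0.0,0.84,-0.0,0.0,0.0],[-0.0,-0.0,0.84,-0.0,0.0,0.0],[-0.0,-0.0,0.84,-0.0,0.0,0.0],[-0.0,-0.0,0.84,-0.0,0.0,0.0],[-0.0,-0.0,0.84,-0.0,0.0,0.0]]
```

View pics/w5.png

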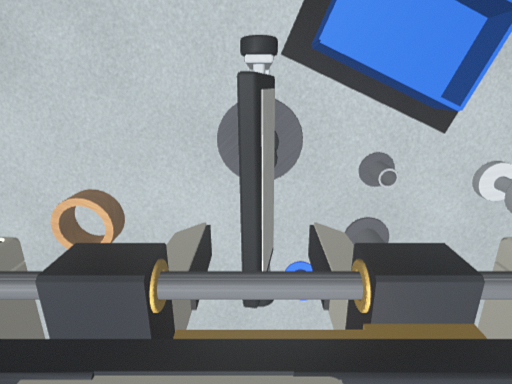

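The wrist view shows the panel's top edge at columns ≈238–262, about 6 mm behind the swivel axis (knob at 259), with the white face just visible on the right. That means it starts tipped back ≈-0.12 rad, so I'll pinch at that angle.

```bash
python3 - <<'E'
from h import *
m,z,Rt=panel(-66.2,-.12)
a=plan(C+.027*z,Rt,6)
E
```

```text
n 6 min 5 dist 0.083 ang 6.9
[[-0.0,-0.03,0.69,-0.29,0.0,0.0],[-0.0,-0.04,0.69,-0.29,0.0,0.0],[-0.0,-0.06,0.69,-0.29,0.0,0.0],[-0.0,-0.07,0.69,-0.29,0.0,0.0],[-0.0,-0.09,0.69,-0.29,0.0,0.0],[-0.0,-0.1,0.68,-0.29,0.0,0.0]]
```

```bash
python3 -m handwheel '[[0,-0.03,0.69,-0.29,0,0],[0,-0.04,0.69,-0.29,0,0],[0,-0.06,0.69,-0.29,0,0],[0,-0.07,0.69,-0.29,0,0],[0,-0.09,0.69,-0.29,0,0],[0,-0.1,0.68,-0.29,0,0],[0,0,0,0,0,0]]'
python3 -m handwheel '[[0,0,0,0,0,0],[0,0,0,0,0,0],[0,0,0,0,0,0],[0,0,0,0,0,0],[0,0,0,0,0,0],[0,0,0,0,0,0],[0,0,0,0,0,0],[0,0,0,0,0,0]]' 0 30
python3 - <<'E'
from h import *
print(observe()['ft_torque'])
m,z,Rt=panel(-66.2,-.12); st=(C+.027*z,Rt)
d=head-C; az=np.degrees(np.arctan2(d[1],d[0])); ti=np.arctan2(-d[2],np.hypot(*d[:2])); print(az,ti)
m,z,R2=panel(az,-.12); b=plan(C+.027*z,R2,12)
m,z,R3=panel(az,ti); plan(C+.027*z,R3,10,b)
E
```

```text
clock: 16.08
position: [0.6661, 0.1492, 0.2751]
ee_rot: [2.956, 0.627, 0.03]
force: [-0.3, -0.2, -1.3]
width: 0.6
gripper_force: 0.0
clock: 16.75
position: [0.6678, 0.1501, 0.2782]
ee_rot: [2.958, 0.627, 0.037]
force: [-0.4, 1.1, 2.7]
width: 0.151
gripper_force: 29.9
[0.29772627 0.21561103 0.10384928]
-109.04662429763583 0.45672922316072334
n 12 min 11 dist 0.003 ang 43.0
[[0.01,0.01,0.0,-0.0,-0.11,0.89],[0.01,0.01,0.0,-0.0,-0.11,0.89],[0.01,0.01,0.0,-0.0,-0.11,0.89],[0.01,0.01,0.0,-0.0,-0.11,0.89],[0.01,0.01,0.0,-0.0,-0.11,0.89],[0.01,0.01,0.0,-0.0,-0.11,0.89],[0.01,0.0,0.0,-0.0,-0.11,0.89],[0.01,0.0,0.0,-0.0,-0.11,0.89]]
[[0.01,0.0,0.0,-0.0,-0.11,0.89],[0.01,0.0,0.0,-0.0,-0.11,0.89],[0.01,0.0,0.0,-0.0,-0.11,0.89],[0.01,0.0,0.0,-0.0,-0.11,0.89]]
n 10 min 9 dist 0.015 ang 33.0
[[-0.0,0.07,0.02,0.83,-0.0,0.0],[-0.0,0.07,0.02,0.83,-0.0,0.0],[-0.0,0.08,0.01,0.83,-0.0,0.0],[-0.0,0.08,0.01,0.83,-0.0,0.0],[-0.0,0.08,0.0,0.83,-0.0,0.0],[-0.0,0.08,0.0,0.83,-0.0,0.0],[-0.0,0.08,-0.0,0.83,-0.0,0.0],[-0.0,0.08,-0.01,0.83,-0.0,0.0]]
[[-0.0,0.08,-0.01,0.83,-0.0,0.0],[-0.0,0.07,-0.02,0.83,-0.0,0.0]]
```

```bash
python3 -m handwheel '[[0.01,0.01,0,0,-0.11,0.89],[0.01,0.01,0,0,-0.11,0.89],[0.01,0.01,0,0,-0.11,0.89],[0.01,0.01,0,0,-0.11,0.89]]'
python3 -m handwheel '[[0.01,0.01,0,0,-0.11,0.89],[0.01,0.01,0,0,-0.11,0.89],[0.01,0,0,0,-0.11,0.89],[0.01,0,0,0,-0.11,0.89],[0.01,0,0,0,-0.11,0.89],[0.01,0,0,0,-0.11,0.89],[0.01,0,0,0,-0.11,0.89],[0.01,0,0,0,-0.11,0.89]]'
python3 -m handwheel '[[0,0,0,0,0,0],[0,0,0,0,0,0]]'
python3 - <<'E'
from h import *
s=observe(); y=R.from_rotvec(s['ee_rot']).as_matrix()[:,1]; print('light az',np.degrees(np.arctan2(y[1],y[0])),'tilt',-np.arcsin(y[2]),s['joints'],s['ft_torque'])
E
```

```text
clock: 17.08
position: [0.6688, 0.1498, 0.2782]
ee_rot: [3.012, 0.248, 0.014]
force: [-0.4, 1.8, 1.6]
width: 0.153
gripper_force: 29.9
clock: 17.75
position: [0.6706, 0.1484, 0.2782]
ee_rot: [2.979, -0.507, -0.034]
force: [-0.7, -1.6, 1.4]
width: 0.151
gripper_force: 29.9
clock: 17.92
position: [0.6706, 0.1484, 0.2782]
ee_rot: [2.98, -0.5, -0.033]
force: [-0.6, -0.7, 4.1]
width: 0.151
gripper_force: 30.0
light az -109.04393686526252 tilt -0.12183418467271351 [-0.24587556  0.56498686 -0.1766957   1.23949474  0.18530361  1.43043348
 -2.33669461] [-0.08813015  0.1996177  -0.0714019 ]
```

```bash
python3 -m handwheel '[[0,0.07,0.02,0.83,0,0],[0,0.07,0.02,0.83,0,0],[0,0.08,0.01,0.83,0,0],[0,0.08,0.01,0.83,0,0]]'
python3 -m handwheel '[[0,0.08,0,0.83,0,0],[0,0.08,0,0.83,0,0],[0,0.08,0,0.83,0,0],[0,0.08,-0.01,0.83,0,0],[0,0.08,-0.01,0.83,0,0],[0,0.07,-0.02,0.83,0,0],[0,0,0,0,0,0],[0,0,0,0,0,0]]'
python3 - <<'E'
from h import *
s=observe(); y=R.from_rotvec(s['ee_rot']).as_matrix()[:,1]; print('light az',np.degrees(np.arctan2(y[1],y[0])),'tilt',-np.arcsin(y[2]),s['joints'],s['ft_torque'],s['dq'])
E
```

```text
clock: 18.25
position: [0.6686, 0.1425, 0.2782]
ee_rot: [-2.989, 0.5, -0.028]
force: [-3.8, -2.2, 5.9]
width: 0.152
gripper_force: 30.0
clock: 18.92
position: [0.6653, 0.133, 0.2755]
ee_rot: [-2.651, 0.447, -0.102]
force: [-3.7, -3.9, 4.5]
width: 0.151
gripper_force: 30.0
light az -109.18435177984333 tilt 0.45761812060729656 [ 0.2175193   0.44020818 -0.39077559  1.56394112 -0.29700638  0.97995924
 -1.88435659] [-0.57747555  0.6614603   0.24490101] [-0.02911303 -0.00096086  0.0137174  -0.01496489  0.03055116  0.01660714
 -0.02151468]
```

```bash
python3 -m handwheel '[[0,0,0,0,0,0],[0,0,0,0,0,0],[0,0,0,0,0,0],[0,0,0,0,0,0],[0,0,0,0,0,0]]' 0.5
python3 -m handwheel '[[0,0,-0.4,0,0,0],[0,0,-0.8,0,0,0],[0,0,-1,0,0,0],[0,0,-1,0,0,0],[0,0,-1,0,0,0],[0,0,-1,0,0,0],[0,0,-1,0,0,0],[0,0,-1,0,0,0]]'
python3 -m handwheel '[[0,0,0,0,0,0],[0,0,0,0,0,0]]'
python3 - <<'E'
from h import *
o=[]
for n,x,y,w in(('scene',210,150,140),('side',205,90,125)):
    g=cam(n); o.append(cv2.resize(np.ascontiguousarray(g['image'][y:y+w,x:x+w,::-1]),(400,400),interpolation=cv2.INTER_CUBIC))
    mm,z,_=panel(-109.05,.457); u=np.cross(mm,z)
    for q in [C+s*.095*u+v*.05*z-.007*f*mm for s in(-1,1) for v,f in((1,1),(1,-1),(-1,-1))]:
        c=((proj(g,q)-[x,y])*400/w).astype(int); cv2.circle(o[-1],tuple(int(i) for i in c),3,(0,0,255),1)
cv2.imwrite('pics/m6.png',np.hstack(o))
g=cam('wrist'); print([(proj(g,C+s*.095*u+.05*z+f*.007*mm)).round(1).tolist() for s in(-1,1) for f in(1,-1)]); save(g,'w6.png')
E
```

```text
clock: 19.33
position: [0.6653, 0.1346, 0.2751]
ee_rot: [-2.651, 0.446, -0.101]
force: [-0.8, -0.4, 0.3]
width: 0.464
gripper_force: 0.0
clock: 20.0
position: [0.6445, 0.0733, 0.406]
ee_rot: [-2.651, 0.447, -0.102]
force: [1.0, 0.5, -0.2]
width: 0.5
gripper_force: 0.0
clock: 20.17
position: [0.6453, 0.0733, 0.4059]
ee_rot: [-2.65, 0.448, -0.105]
force: [0.4, -0.0, 0.7]
width: 0.5
gripper_force: 0.0
[[267.9, 71.3], [251.3, 71.3], [266.7, 267.4], [253.1, 267.4]]
```

View pics/m6.png

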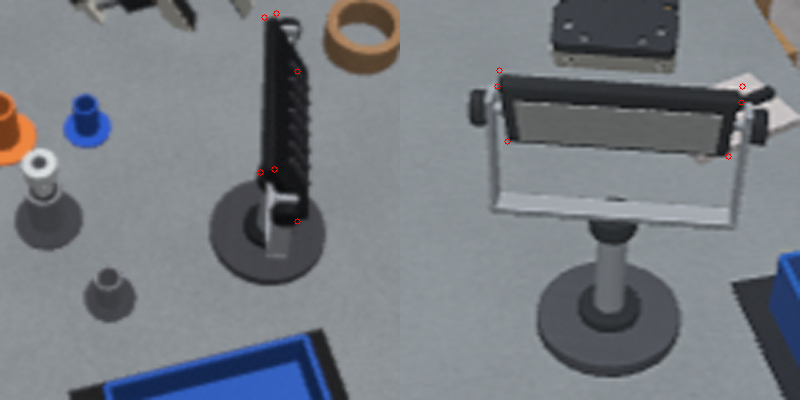

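The picture shows the panel facing the spindle, its corners within about 1.5 px of the model (scene top ≈(267,20) of the crop, side corners ≈(505,75) and (745,90)). I'll verify by fitting the panel model to the traced silhouettes.

```bash
python3 - <<'E'
from h import *
from scipy.optimize import minimize
V=[]
for n in('side','scene','wrist'):
    g=cam(n); t=trace('light_centre',n)
    for d in t[:2]: print(n,d['score'],d['region'].sum(),(np.array(d['rect'])*[512,384,512,384]).round())
    if t: V.append((n,g,t[0]['region']))
def mask(g,x):
    m,z,_=panel(np.degrees(x[0]),x[1]); u=np.cross(m,z); c=C+np.r_[x[2:4],0]
    q=np.array([proj(g,c+a*.095*u+b*.05*z+f*.007*m) for a in(-1,1) for b in(-1,1) for f in(-1,1)])
    I=np.zeros((384*2,512*2),np.uint8); cv2.fillConvexPoly(I,cv2.convexHull((q*2*16).astype(np.int32)),255,shift=4); return cv2.resize(I,(512,384),interpolation=cv2.INTER_AREA)/255.
def iou(g,r,x): M=mask(g,x); return np.minimum(M,r).sum()/np.maximum(M,r).sum()
x0=np.array([np.radians(-109.05),.457,0,0])
def rep(vs):
    f=lambda x:-sum(iou(g,r,x) for _,g,r in vs)+20*(x[2]**2+x[3]**2)/.01**2*.001
    b=minimize(f,x0,method='Nelder-Mead',options=dict(initial_simplex=np.vstack([x0]+[x0+e for e in np.diag([.08,.08,.005,.005])]),maxiter=400))
    x=b.x; c=C+np.r_[x[2:4],0]; m,z,_=panel(np.degrees(x[0]),x[1]); u=np.cross(z,-m); d=head-c
    print([v[0] for v in vs],'az',np.degrees(x[0]).round(1),'tilt',x[1].round(3),'dxy',x[2:].round(4),'iou',[round(float(iou(g,r,x)),3) for _,g,r in vs],'side,up miss',(d@u).round(4),(d@z).round(4),'fwd',(d@m).round(3))
for _,g,r in V: print(_,iou(g,r,x0))
rep([v for v in V if v[0]!='wrist']); rep(V); rep(V[:1])
# head position check
print(tri([ray(g,np.array(place_of('spindle_head',n)[0]['point'])*[512,384]) for n,g,_ in V[:2]]))
I=[g for n,g,_ in V if n=='wrist']
if I:
    for r in(90,110,130,150): print(r,I[0]['image'][r,225:300:3].mean(1).astype(int))
E
```

```text
side 0.85 1563 [275. 125.  78.  25.]
scene 0.71 914 [310. 191.  18.  73.]
wrist 0.89 3312 [257. 170.  25. 203.]
side 0.9120742718592744
scene 0.8714968907202851
wrist 0.8442607162604353
['side', 'scene'] az -108.0 tilt 0.462 dxy [ 0.0001 -0.0011] iou [0.92, 0.884] side,up miss 0.0052 0.001 fwd 0.296
['side', 'scene', 'wrist'] az -109.1 tilt 0.468 dxy [ 0.0006 -0.0003] iou [0.926, 0.866, 0.869] side,up miss 0.0003 0.0035 fwd 0.297
['side'] az -109.6 tilt 0.505 dxy [ 0.0004 -0.002 ] iou [0.96] side,up miss -0.0014 0.0135 fwd 0.295
(array([0.5726842 , 0.14207514, 0.06487662]), [np.float64(0.1809856620226193), np.float64(0.1809856620226193)])
90 [187 184 183 187 184 187 185 183 178 158  67  67  69  71  48 189 184 177
 186 182 185 217 221 222 219]
110 [180 183 183 183 181 176 186 183  89  94  71  71  70  70  50 196 189 190
 181 183 183 218 219 222 216]
130 [187 185 189 192 186 182 182 186  97  88  71  71  70  72  54 189 182 184
 183 193 105 218 220 222 216]
150 [180 184 181 181 186 187 187 183 110 102  71  71  73  71  65 184 175 185
 187  77 113 217 221 222 220]
```

Every fit puts the aim within about 14 mm of the head (most within 5), inside the 25 mm tolerance. The arm is clear, so I'm handing in.

```bash
python3 -m handwheel '[[0,0,-0.5,0,0,0],[0,0,0,0,0,0],[0,0,0,0,0,0],[0,0,0,0,0,0]]'; python3 -c "
from cell import sign_off
print(sign_off())"
```

```text
clock: 21.05
position: [0.6435, 0.0696, 0.4138]
ee_rot: [-2.65, 0.448, -0.102]
force: [-0.4, 0.1, -0.1]
width: 0.499
gripper_force: 0.0
the job is handed in; nothing more can be done
None
```

The spindle stands upright on the floor of the larger grey cup, the lamp is aimed at its head (most fits to the camera views miss by about 5 mm, the worst by 14 mm, against the 25 mm allowed) and released, and the job was handed in at about 21 s; no verdict came back.

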